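# Load a weld jig: spacer between clevis lugs, locating plunger home

### The job

Load the weld jig: pull its locating plunger out to the stop, stand the one aluminium spacer block from the timber rack that fills the gap between the two steel lugs down between them, lowered all the way to the jig floor and not dropped in, then push the plunger fully home so that its pin passes through both lugs and the spacer. Do not ram the pin or force the spacer against the lugs, and leave the other blocks and everything else on the bench where they are.

Things in the scene. Friction and masses are not known exactly. Their poses are not given: they have to be found in the camera images.
- jig: Weld jig, fixed: base plate 116 x 150 x 14 mm with two upright blue cheeks. Origin on the bench under the nest (the place between the cheeks). y = the pin's axis, x level across it, z up. Thick cheek (50 wide, 30 along y, top 72 over the bench) at -y holds the plunger; thin cheek (16 along y, top 64) at +y; inner faces at y = -26 and +26. Bolt heads 10 high at the corners.
- nest (a point): Middle of the nest on the jig's floor, 14 mm over the bench, axes as the jig's. The pin's axis runs along y, 36 mm above it. Ribs and stops 10 mm high, at x = 25.5 to 44.5 mm on either side, keep the lugs' feet in place; between them the floor is free, 51 mm in x.
- plunger (a joint): Travel of the plunger, m: 0 = home (where it starts), 0.064 = out at its stop, along the jig's -y, pin clear of the nest. A ball detent holds it at both ends: leaving or entering an end takes 8 to 14 N over some 4 mm, with a click; in between it slides at about 3 N; only within 2 mm of an end does the detent draw it in. Pin 12 mm in diameter, nose tapered over 11 mm to 5.6 mm.
- knob (a point): Middle of the plunger's black hand knob (moves with it), 50 mm over the bench, its axis along the jig's y. Grip 28 mm in diameter, 13.5 mm to either side of this point; at its outer (-y) end a rim 34 mm in diameter, whose end face is 22.5 mm from this point. When home, the thick cheek's face is 26.5 mm from this point on the +y side. Free at the sides, above and beyond.
- lug_a_bore (a point): Centre of the bore of the loose steel lug standing in the jig on the -y side (thick cheek): plate 12 mm thick along y, foot 66 mm wide and 12 mm high, ear 40 mm wide with a round top 64 mm over the jig's floor, bore 15 mm along y, 36 mm above its foot; 0.29 kg. About 0.7 mm play either way in y; the gap between the two lugs is 25.5 to 28.5 mm.
- lug_b_bore (a point): Centre of the bore of the loose steel lug standing in the jig on the +y side (thin cheek): plate 12 mm thick along y, foot 66 mm wide and 12 mm high, ear 40 mm wide with a round top 64 mm over the jig's floor, bore 15 mm along y, 36 mm above its foot; 0.29 kg. About 0.7 mm play either way in y; the gap between the two lugs is 25.5 to 28.5 mm.
- spacer_16_mid (a point): Middle (24 mm above the foot) of the aluminium spacer block 16 mm thick along its y, 46 mm wide along its x, 48 mm tall; foot edges chamfered 2 x 4 mm; 15 mm bore along y, 36 mm above its foot. 0.10 kg. Stays in the rack. Stands in the rack, thickness along the rack's length; the three may stand in any order.
- spacer_24_mid (a point): Middle (24 mm above the foot) of the aluminium spacer block 24 mm thick along its y, 46 mm wide along its x, 48 mm tall; foot edges chamfered 2 x 4 mm; 15 mm bore along y, 36 mm above its foot. 0.12 to 0.23 kg. This one fills the gap between the lugs. Stands in the rack, thickness along the rack's length; the three may stand in any order.
- spacer_32_mid (a point): Middle (24 mm above the foot) of the aluminium spacer block 32 mm thick along its y, 46 mm wide along its x, 48 mm tall; foot edges chamfered 2 x 4 mm; 15 mm bore along y, 36 mm above its foot. 0.19 kg. Stays in the rack. Stands in the rack, thickness along the rack's length; the three may stand in any order.
- rack: Timber trough, fixed, 270 mm long (x), 74 mm wide (y); origin on the bench at its middle. Floor 12 mm over the bench. Side boards 12 mm thick, 50 mm apart inside, as high as the blocks' tops (60 mm over the bench), so a block can be taken only across its thickness. Blocks stand near x = -80, 0, +80 mm, at least 40 mm clear of each other, with cleats 7 mm high between.
- lug_spare_bore (a point): Bore of a spare lug lying flat on the bench beyond the jig, 12 mm high. Leave alone.
- spray_can: White spray can, 66 mm in diameter, 190 mm tall, origin under its middle. Leave alone.
- magnet_square: Red three-cornered magnetic welding square standing on edge, 90 mm wide and high, 18 mm thick, origin under its middle. Leave alone.
- hammer: Hammer lying on the bench, 270 mm long. Leave alone.
- wire_brush: Brush lying on the bench, 240 mm long. Leave alone.
- wrench: Wrench lying on the bench, 200 mm long. Leave alone.

How it is judged (in metres and radians):
On the way, in this order (a step that is already met when the one before it is completed fails the run):
1. the plunger is pulled out to its stop (value of joint plunger above 0.059 m), for 0.2 s.
2. the 24 mm spacer stands on the jig floor between the lugs, plunger still out (x of spacer_24_mid in the frame of nest between -0.006 and 0.006 m and y of spacer_24_mid in the frame of nest between -0.005 and 0.005 m and z of spacer_24_mid in the frame of nest between 0.021 and 0.027 m and angle between spacer_24_mid's own z axis and vertical below 0.06 rad and value of joint plunger above 0.055 m), for 0.2 s.
At the end, for the whole second after the job is handed in: Plunger home within 2.5 mm, its pin through both lugs and the 24 mm spacer; spacer upright (3 degrees) on the jig floor, at the nest's middle within 3.5 mm across and 4 mm along the pin; lugs in their places within 4 mm; all at rest (x of spacer_24_mid in the frame of nest between -0.0035 and 0.0035 m and y of spacer_24_mid in the frame of nest between -0.004 and 0.004 m and z of spacer_24_mid in the frame of nest between 0.0215 and 0.0265 m and angle between spacer_24_mid's own z axis and vertical below 0.05 rad and angle between the y axis of spacer_24_mid and the y axis of nest, either way round below 0.15 rad and value of joint plunger below 0.0025 m and velocity of joint plunger below 0.01 m/s and x of lug_a_bore in the frame of nest between -0.004 and 0.004 m and y of lug_a_bore in the frame of nest between -0.0235 and -0.0155 m and z of lug_a_bore in the frame of nest between 0.033 and 0.039 m and angle between each of lug_a_bore, lug_b_bore's own z axis and vertical below 0.08 rad and x of lug_b_bore in the frame of nest between -0.004 and 0.004 m and y of lug_b_bore in the frame of nest between 0.0155 and 0.0235 m and z of lug_b_bore in the frame of nest between 0.033 and 0.039 m and linear speed of each of spacer_24, lug_a, lug_b below 0.02 m/s); the robot touches nothing.
It fails at once if the spacer is dropped into the jig (moves faster than 0.45 m/s within 30 mm of the nest's middle, below the lugs' tops) (horizontal distance between spacer_24_mid and nest below 0.03 m and height (world z) of spacer_24_mid below 0.075 m and linear speed of spacer_24 above 0.45 m/s).
It fails at once if the pin is rammed or the spacer forced against the lugs (over 60 N between a lug and the jig with its plunger) (contact force between jig and lug_a above 60 N or contact force between jig and lug_b above 60 N).
It fails at once if another block is moved by more than 20 mm, or another thing on the bench by more than 30 mm (distance of any of spacer_16_mid, spacer_32_mid from where it was at the start of the episode above 0.02 m or distance of any of lug_spare_bore, spray_can, magnet_square, hammer, wire_brush, wrench from where it was at the start of the episode above 0.03 m).
It also fails if it takes over 72 s, if anything falls off the work surface, if the arm or the gripper's body presses on something with over 40 N, if the wrist force passes 120 N, or if a joint passes its speed limit or range.

### The arm

A 6-joint arm with a two-finger parallel gripper is mounted at the origin on the work surface. World frame = base frame: x ahead of the robot, y to its left, z up, the work surface at z = 0. Lengths are in mm, angles in rad, forces in N, time in s.
With the tool pointing down it reaches from about 325 to 900 mm from the base axis. Payload 3.5 kg.
Tool frame: the origin (TCP) lies at the very end of the fingers, on their centre line; the grasp point (between the pads) lies grip_point_offset behind it (grip_point_offset is the distance from the TCP to the grasp point, in mm); z points along the fingers, y is the line along which they close (so a half turn about z gives the same grasp; the last joint's range is limited). The gripper opens to 85 mm and grips with 20 to 120 N. Pads are 22 mm wide; open, the fingers measure 114 mm over their backs; the gripper's body (76 mm by 85 mm) begins 54 mm behind the grasp point. The pads swing forward as they close: fully open they stand 13 mm farther back than shut.
Start: joints at [1.155, 0.276, -0.026, 1.268, 0, 1.467], TCP at [192.334, 594.668, 231.313] pointing down, gripper open.
Joint ranges: [-3.12, 3.12], [-0.85, 1.88], [-1.08, 1.24], [-1.95, 2.15], [-1.57, 1.53], [-3.14, 3.14]. Speed limits (rad/s): [2.57, 2.57, 3.14, 3.14, 3.14, 3.14].

### API

Orientations are given as a rotation vector (axis times angle).
In Python, from plant import * gives the robot as it stands.
- The arm moves only by the tool move_arm, never from a script. Its argument "motion" is text: rows parted by semicolons, each of 4 numbers parted by spaces: the shift along the world's x, y, z in mm, then the turn about the world's z in degrees. In form: x y z spin; .... A call has 1 to 5 rows; each row is the pose to reach, as a shift and turn from the pose commanded when the call began; what a row does not reach only later rows make up. A row lasts 1/12 s, in which the tool goes at most 41.7 mm and 7.16 degrees, less where a joint would pass 70% of its speed; a pose out of reach is approached as far as the arm can. A call with a gripper value outside its range is refused whole. "grip" is the gripper command: -1 is fully open, 1 is shut, values between are in proportion, set as the call begins (left out, the last holds). The fingers move at their own pace and stop on an object; "force" is the grip in N (left out, the last holds). Time passes only in rows, so rows that repeat a pose let the fingers close. It gives the time, the measured TCP pose, the force, the opening and the grip force at its end, in the units of the state.
- state(): the state, without advancing time (a new reading comes with each control period).
- snapshot(name): name is "scene" or "top"; returns the picture (384x512x3 uint8, red, green, blue); there is no depth.
- camera_model(name): a dict with "fx", "fy", "cx", "cy" (pixels), "rvec" (rotation vector, rad) and "tvec" (3), from world to camera coordinates, as OpenCV has them. Camera axes: x right, y down, z forward; pixel columns grow to the right and rows downward; lengths in mm; the calibration is good to about 2 mm. A picture is of the moment at which its call begins. camera_model takes no time and is no camera call.
- hand_in(): hands the job in; it is judged then, once.
The state is a dict: "clock": time; "joints": joint angles; "dq": joint speeds; "joint_torque": joint torques, N m; "position": TCP position; "ee_rot": TCP orientation; "ft_force": force on the tool from outside, world axes, zero at the start; "ft_torque": the same for the moment, N m; "width": opening from 0.0 (shut) to 1.0 (fully open); "grip_force": force on a finger pad.
Only numpy, scipy, OpenCV 4.12 (cv2) and the standard library are available. Lean on these libraries where they do the work, as an engineer would, in place of code of your own. Each camera call takes 0.05 s, during which the arm holds its last target. There are 200 camera calls.

## Working session

There is one attempt and no reset: what is moved stays moved. The work goes in short steps, Python scripts to look and compute and a tool call to move; the robot and the scene stay as the last step left them, time stands still between calls to the robot, and variables do not carry over. Pictures are saved under pics/ and viewed, at most 10 in all, crops included, and the job is handed in when it is done.

Besides the shell and the picture viewer there is one more tool, called as name(argument=value, ...), one argument or row to a line, values as JSON. move_arm: Moves the arm, as the interface text tells. Its arguments: {"type":"object","properties":{"motion":{"type":"string"},"grip":{"type":"number"},"force":{"type":"number"}},"required":["motion"]}

```bash
mkdir -p pics; ls; python3 - <<'E'
from plant import *
import cv2
for n in("scene","top"):
    cv2.imwrite(f"pics/{n}0.png",snapshot(n)[:,:,::-1]); print(camera_model(n))
print(state()); 
try: print(grip_point_offset)
except Exception as e: print(e)
E
```

```text
pics
{'fx': 362.9322974790272, 'fy': 362.9322974790272, 'cx': 262.1098968910236, 'cy': 187.71458877638403, 'rvec': array([ 1.37311935,  2.25179569, -0.87443621]), 'tvec': array([ 238.02036854, -329.72218184, 1453.437905  ])}
{'fx': 384.78046383794, 'fy': 384.78046383794, 'cx': 258.93789504753477, 'cy': 192.66742338350792, 'rvec': array([ 2.17957294, -2.18203415,  0.12221673]), 'tvec': array([  -3.04383306,  556.81033784, 1431.90284756])}
{'clock': 0.1, 'joints': array([ 1.15460549e+00,  2.77114405e-01, -2.77716923e-02,  1.26800393e+00,
       -2.49964252e-06,  1.46742294e+00]), 'dq': array([-9.83139300e-04, -2.46715737e-03,  3.84395167e-03,  1.51823833e-03,
        2.17240399e-04,  9.93292674e-05]), 'joint_torque': array([-4.74805620e-05, -4.46708000e+01,  2.96129054e+01,  8.45421193e-03,
       -7.61958313e-05,  3.97241280e-06]), 'position': array([192.0391403 , 594.00774164, 230.222668  ]), 'ee_rot': array([-0.48928784, -3.10271301,  0.00317889]), 'ft_force': array([-0.24276608,  0.15041424,  0.16351475]), 'ft_torque': array([-0.00241569,  0.05535174, -0.00995195]), 'grip_force': 0.0, 'width': 1.0007236476623125}
18.700000000000003
```

View pics/top0.png

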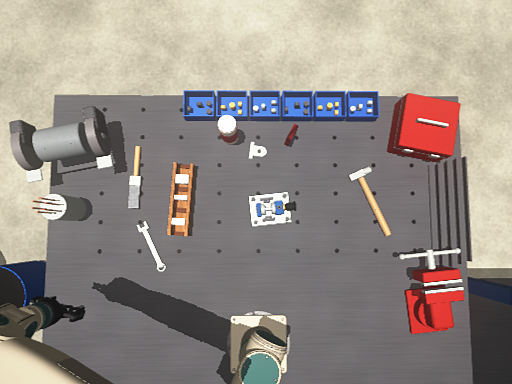

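View pics/scene0.png

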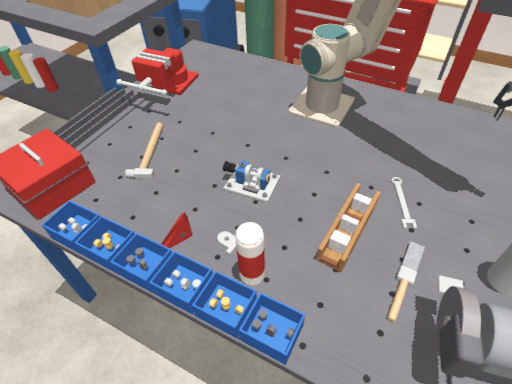

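```bash
python3 - <<'E'
import cv2,numpy as np
t=cv2.imread("pics/top0.png");s=cv2.imread("pics/scene0.png")
def z(i,x,y,w,h): return cv2.resize(i[y:y+h,x:x+w],(400,300),interpolation=cv2.INTER_CUBIC)
cv2.imwrite("pics/c0.png",np.vstack([np.hstack([z(t,240,186,64,48),z(t,130,156,112,84)]),np.hstack([z(s,216,153,72,54),z(s,305,180,96,90)])]))
E
```

```text
(no output)
```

View pics/c0.png

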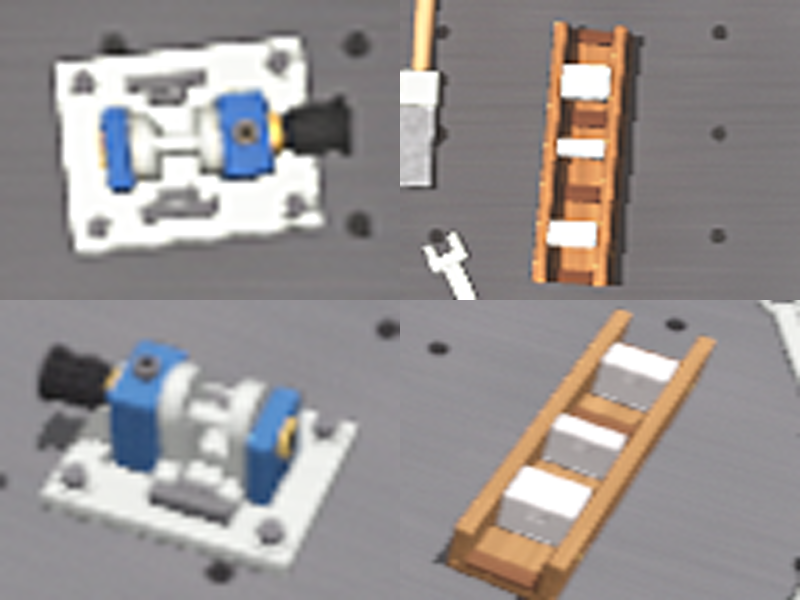

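```bash
cat > h.py <<'E'
import cv2,numpy as np
from plant import *
def cam(n):
    c=camera_model(n);K=np.array([[c['fx'],0,c['cx']],[0,c['fy'],c['cy']],[0,0,1]]);R=cv2.Rodrigues(c['rvec'])[0]
    return K,R,c['tvec']
def ray(n,uv,z):
    K,R,t=cam(n);uv=np.atleast_2d(uv).astype(float);C=-R.T@t
    d=np.c_[uv,np.ones(len(uv))]@np.linalg.inv(K).T@R
    return (C+d*((z-C[2])/d[:,2])[:,None])[:,:2]
def proj(n,P):
    K,R,t=cam(n);p=(np.atleast_2d(P)@R.T+t)@K.T;return p[:,:2]/p[:,2:]
def quad(n,img,box,fn,z,up=6):
    x,y,w,h=box;c=cv2.resize(img[y:y+h,x:x+w],None,fx=up,fy=up,interpolation=cv2.INTER_CUBIC)
    m=cv2.morphologyEx(fn(c.astype(int)).astype(np.uint8),cv2.MORPH_OPEN,np.ones((5,5)))
    k=max(cv2.findContours(m,0,cv2.CHAIN_APPROX_NONE)[0],key=cv2.contourArea)[:,0]
    P=ray(n,(k+.5)/up-.5+[x,y],z)
    r=cv2.minAreaRect(P.astype(np.float32));return r
E
python3 - <<'E'
from h import *
t=cv2.imread("pics/top0.png");s=cv2.imread("pics/scene0.png")
for n in("top","scene"):
    K,R,T=cam(n);print(n,"C",-R.T@T)
white=lambda th:(lambda c:(c.min(2)>th))
print("base",quad("top",t,(244,186,54,44),white(150),14))
print("base",quad("scene",s,(218,165,66,38),white(140),14))
blue=lambda c:(c[:,:,0]-c[:,:,2]>50)
print("thin",quad("top",t,(252,198,11,26),blue,64)); print("thick",quad("top",t,(274,196,13,24),blue,72))
dark=lambda c:(c.max(2)<48)
print("knob",quad("top",t,(285,198,16,16),dark,58))
for b in((172,172,20,15),(172,190,20,12),(170,213,22,14)):print("blk",quad("top",t,b,white(150),60))
for b in((350,190,26,30),(338,212,26,24),(328,228,28,24)):print("blkS",quad("scene",s,b,white(195),60))
wood=lambda c:(c[:,:,2]-c[:,:,0]>40)
print("rack",quad("top",t,(160,158,40,84),wood,60))
print("rackS",quad("scene",s,(312,180,76,90),wood,60))
E
```

```text
top C [ 418.58408818   21.25083138 1478.08272616]
scene C [1184.25601442  361.89479321  862.79893816]
base ((496.83648681640625, -44.431365966796875), (119.7835464477539, 155.4497528076172), 6.292777061462402)
base ((510.7586669921875, -47.107330322265625), (164.269287109375, 220.0712127685547), 26.769851684570312)
thin ((491.9537048339844, -0.6819429397583008), (48.809383392333984, 15.212857246398926), 6.264926910400391)
thick ((499.5845031738281, -75.4108657836914), (49.67558670043945, 29.447935104370117), 5.814918518066406)
knob ((493.38818359375, -106.03752136230469), (9.185319900512695, 4.067418098449707), 57.835365295410156)
blk ((606.4225463867188, 283.56341552734375), (36.71329116821289, 51.306243896484375), 0.03069361485540867)
blk ((537.4515380859375, 287.28570556640625), (49.556034088134766, 19.216001510620117), 88.77521514892578)
blk ((448.64398193359375, 295.3026428222656), (50.96552276611328, 27.559650421142578), 88.72376251220703)
blkS ((454.0726013183594, 295.0394287109375), (47.45061492919922, 28.025209426879883), 86.99220275878906)
blkS ((542.61279296875, 287.5439147949219), (47.061466217041016, 18.764232635498047), 85.86959075927734)
blkS ((611.2444458007812, 283.74066162109375), (47.390525817871094, 34.74529266357422), 87.5112075805664)
rack ((532.036376953125, 276.8207092285156), (57.497283935546875, 271.4861145019531), 86.25042724609375)
rackS ((553.7953491210938, 289.76910400390625), (79.81599426269531, 304.77154541015625), 86.09233093261719)
```

move_arm(
  motion="15.9 -38.4 0 -3.3; 31.8 -76.8 0 -6.6; 47.7 -115.2 0 -9.9; 63.6 -153.6 0 -13.2; 79.5 -192 0 -16.5",
  grip=1,
  force=60,
)

```text
clock: 0.52
position: [271.7, 400.7, 230.7]
ee_rot: [-0.932, -3.0, 0.001]
ft_force: [1.9, 0.7, 0.0]
width: 0.294
grip_force: 0.0
```

move_arm(
  motion="15.9 -38.4 0 -3.3; 31.8 -76.8 0 -6.6; 47.7 -115.2 0 -9.9; 63.6 -153.6 0 -13.2; 79.5 -192 0 -16.5",
)

```text
clock: 0.93
position: [351.2, 208.7, 231.1]
ee_rot: [1.354, 2.835, -0.0]
ft_force: [1.2, -0.4, -0.2]
width: -0.001
grip_force: 0.0
```

move_arm(
  motion="15.9 -38.4 0 -3.3; 31.8 -76.8 0 -6.6; 47.7 -115.2 0 -9.9; 63.6 -153.6 0 -13.2; 79.5 -192 0 -16.5",
)

```text
clock: 1.35
position: [430.8, 16.6, 231.1]
ee_rot: [-1.748, -2.61, -0.0]
ft_force: [0.7, 1.1, -0.4]
width: 0.006
grip_force: 0.0
```

move_arm(
  motion="15.9 -38.4 0 -3.3; 31.8 -76.8 0 -6.6; 47.7 -115.2 0 -9.9; 63.6 -153.6 0 -13.2; 79.5 -192 0 -16.5",
)

```text
clock: 1.77
position: [510.3, -175.4, 230.8]
ee_rot: [-2.104, -2.332, 0.0]
ft_force: [1.1, 0.8, 0.5]
width: 0.001
grip_force: 0.0
```

move_arm(
  motion="0 0 -40 0; 0 0 -80 0; 0 0 -115 0; 0 0 -130 0; 0 0 -130 0",
)

```text
clock: 2.18
position: [505.8, -171.4, 96.0]
ee_rot: [-2.094, -2.328, 0.005]
ft_force: [0.0, 0.1, 0.3]
width: -0.004
grip_force: 0.0
```

move_arm(
  motion="0 0 -20 0; 0 0 -40 0; 0 0 -58 0; 0 0 -61 0; 0 0 -61 0",
)

```text
clock: 2.6
position: [509.9, -173.0, 40.2]
ee_rot: [-2.099, -2.335, 0.001]
ft_force: [0.8, 0.2, 1.4]
width: -0.002
grip_force: 0.0
```

```bash
python3 - <<'E'
from h import *
a=snapshot("top")[:,:,::-1];b=snapshot("scene")[:,:,::-1]
def z(i,x,y,w,h): return cv2.resize(i[y:y+h,x:x+w],(400,400),interpolation=cv2.INTER_CUBIC)
cv2.imwrite("pics/c1.png",np.hstack([z(a,250,170,80,80),z(b,190,120,80,80)]))
s=state();print(s['position'],s['ee_rot'])
p=s['position']; print(proj("top",p),proj("scene",p))
E
```

```text
[ 511.5504866  -173.84867583   41.85773939] [2.09888918e+00 2.33448700e+00 1.04938635e-03]
[[304.44351338 204.28815926]] [[214.85739882 163.99523837]]
```

View pics/c1.png

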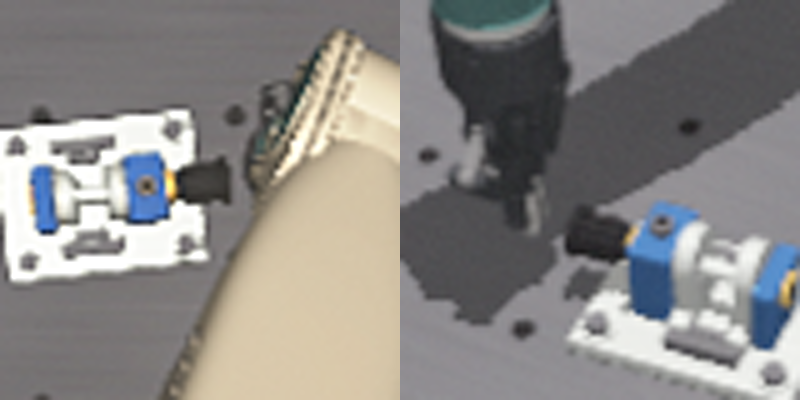

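move_arm(
  motion="-0.4 4 0 0; -0.9 8 0 0; -1.3 12 0 0; -1.7 16 0 0; -1.9 18 0 0",
)

```text
clock: 3.12
position: [508.4, -154.6, 40.6]
ee_rot: [2.1, 2.337, 0.0]
ft_force: [0.5, 0.5, -0.2]
width: -0.0
grip_force: 0.0
```

move_arm(
  motion="-0.1 1 0 0; -0.2 2 0 0; -0.3 3 0 0; -0.4 4 0 0; -0.4 4 0 0",
)

```text
clock: 3.53
position: [507.9, -151.2, 40.2]
ee_rot: [-2.1, -2.336, 0.0]
ft_force: [-0.1, -0.5, 0.2]
width: 0.0
grip_force: 0.0
```

move_arm(
  motion="-0.1 1 0 0; -0.1 1 0 0; -0.2 2 0 0; -0.2 2 0 0; -0.2 2 0 0",
)

```text
clock: 3.95
position: [508.0, -150.3, 40.4]
ee_rot: [2.1, 2.334, -0.002]
ft_force: [-0.3, -5.2, -2.2]
width: 0.004
grip_force: 2.1
```

move_arm(
  motion="0.5 -8 0 0; 0.5 -8 30 0; 0.5 -8 65 0; -2 10 72 0; -3.8 32.5 72 0",
  grip=-1,
)

```text
clock: 4.37
position: [507.4, -118.4, 116.1]
ee_rot: [2.099, 2.329, 0.007]
ft_force: [-0.0, -0.0, -0.5]
width: 0.709
grip_force: 0.0
```

move_arm(
  motion="0 0 0 0; 0 0 -30 0; 0 0 -60 0; 0 0 -79 0; 0 0 -81 0",
)

```text
clock: 4.78
position: [500.1, -115.4, 27.3]
ee_rot: [-2.095, -2.33, 0.004]
ft_force: [-1.1, -0.3, -0.4]
width: 0.997
grip_force: 0.0
```

move_arm(
  motion="0 0 0 0; 0 0 0 0; 0 0 0 0; 0 0 0 0; 0 0 0 0",
  grip=1,
  force=60,
)

```text
clock: 5.2
position: [507.0, -117.4, 33.2]
ee_rot: [2.097, 2.333, 0.006]
ft_force: [-3.0, 1.2, 5.9]
width: 0.301
grip_force: 62.9
```

```bash
python3 - <<'E'
from h import *
s=state();print({k:np.round(s[k],3) for k in('position','ee_rot','ft_force','ft_torque','width','grip_force')})
b=snapshot("scene")[:,:,::-1];a=snapshot("top")[:,:,::-1]
def z(i,x,y,w,h): return cv2.resize(i[y:y+h,x:x+w],(400,400),interpolation=cv2.INTER_CUBIC)
cv2.imwrite("pics/c2.png",z(b,200,120,80,80))
E
```

```text
{'position': array([ 506.952, -117.365,   33.175]), 'ee_rot': array([2.097, 2.333, 0.006]), 'ft_force': array([-2.978,  1.234,  5.856]), 'ft_torque': array([0.405, 1.417, 0.142]), 'width': np.float64(0.301), 'grip_force': np.float64(62.855)}
```

View pics/c2.png

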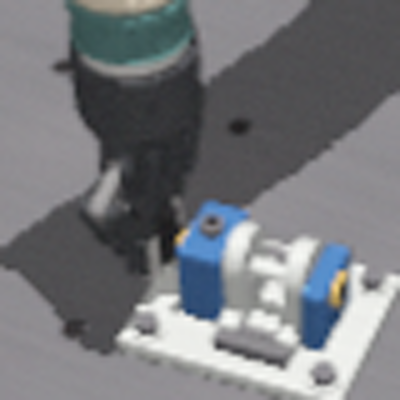

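move_arm(
  motion="2 0 0 0; 2 0 0 0; 2 0 0 0",
)

```text
clock: 5.55
position: [506.8, -117.3, 33.1]
ee_rot: [2.099, 2.335, -0.0]
ft_force: [-2.0, -0.8, 10.0]
width: 0.308
grip_force: 59.5
```

move_arm(
  motion="0.6 -6 0 0; 1.4 -13 0 0; 2.2 -21 0 0; 3.2 -30 0 0; 4.2 -39 0 0",
)

```text
clock: 5.97
position: [510.9, -155.4, 33.0]
ee_rot: [2.099, 2.337, 0.003]
ft_force: [-2.3, 4.0, 10.8]
width: 0.307
grip_force: 59.6
```

move_arm(
  motion="0.9 -8 0 0; 1.7 -16 0 0; 2.4 -23 0 0; 2.8 -26 0 0; 3.0 -28 0 0",
)

```text
clock: 6.38
position: [513.6, -180.9, 33.0]
ee_rot: [-2.096, -2.334, -0.011]
ft_force: [-1.8, 13.6, 15.4]
width: 0.306
grip_force: 60.0
```

move_arm(
  motion="0 0 0 0; 0 0 0 0; 0 0 0 0",
)

```text
clock: 6.63
position: [513.6, -180.9, 33.0]
ee_rot: [-2.096, -2.335, -0.009]
ft_force: [-1.8, 10.0, 12.7]
width: 0.308
grip_force: 59.8
```

move_arm(
  motion="0 0 0 0; 0 0 0 0; 0 0 0 0; 0 0 20 0; 0 0 55 0",
  grip=-1,
)

```text
clock: 7.05
position: [508.8, -182.1, 82.4]
ee_rot: [-2.094, -2.328, 0.005]
ft_force: [-0.1, -0.5, -0.4]
width: 0.988
grip_force: 0.0
```

move_arm(
  motion="0 15 35 0; -3 50 60 0; -8 90 65 0; -13 130 65 -2; -18 170 65 -4",
)

```text
clock: 7.47
position: [495.4, -13.0, 152.3]
ee_rot: [2.183, 2.256, 0.001]
ft_force: [-0.4, 0.6, -0.1]
width: 1.001
grip_force: 0.0
```

move_arm(
  motion="-5 40 0 -2; -10 80 0 -4; -15 120 0 -6; -20 160 0 -6; -25 200 0 -6",
  grip=-0.2,
)

```text
clock: 7.88
position: [469.4, 187.6, 151.0]
ee_rot: [2.297, 2.143, -0.001]
ft_force: [1.3, -0.1, -0.4]
width: 0.601
grip_force: 0.0
```

move_arm(
  motion="-8 40 0 0; -13 75 0 0; -17 100 0 0; -19 109 0 0; -19 109 0 0",
)

```text
clock: 8.3
position: [450.7, 296.5, 150.9]
ee_rot: [2.293, 2.147, -0.001]
ft_force: [0.0, -0.1, 0.2]
width: 0.601
grip_force: 0.0
```

```bash
python3 - <<'E'
from h import *
b=snapshot("scene")[:,:,::-1];a=snapshot("top")[:,:,::-1]
s=state();print({k:np.round(s[k],3) for k in('position','ee_rot','ft_force','width')})
def z(i,x,y,w,h): return cv2.resize(i[y:y+h,x:x+w],(400,400),interpolation=cv2.INTER_CUBIC)
cv2.imwrite("pics/c3.png",np.hstack([z(b,210,140,70,70),z(b,310,130,100,100)]))
E
```

```text
{'position': array([451.031, 294.246, 150.845]), 'ee_rot': array([ 2.296,  2.144, -0.003]), 'ft_force': array([0.822, 0.14 , 0.839]), 'width': np.float64(0.601)}
```

View pics/c3.png

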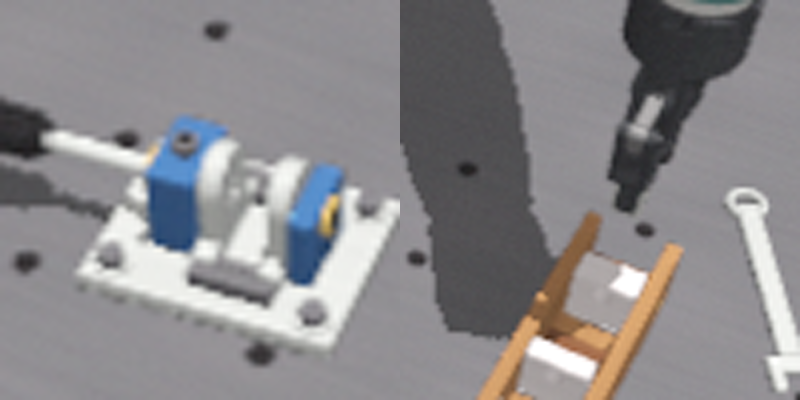

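move_arm(
  motion="0 0 -30 0; 0 0 -60 0; 0 0 -80 0; 0 0 -95 0; 0 0 -105 0",
)

```text
clock: 8.82
position: [450.2, 292.4, 44.2]
ee_rot: [-2.299, -2.141, 0.006]
ft_force: [0.3, -0.4, -0.8]
width: 0.603
grip_force: 0.0
```

move_arm(
  motion="0 0 -7 0; 0 0 -14 0; 0 0 -19 0; 0 0 -20 0; 0 0 -20 0",
)

```text
clock: 9.23
position: [451.5, 295.2, 26.5]
ee_rot: [2.296, 2.144, 0.001]
ft_force: [-0.6, -0.7, -0.0]
width: 0.599
grip_force: 0.0
```

move_arm(
  motion="0 0 0 0; 0 0 0 0; 0 0 0 0; 0 0 0 0; 0 0 0 0",
  grip=1,
  force=40,
)

```text
clock: 9.65
position: [451.9, 295.6, 27.1]
ee_rot: [2.296, 2.144, 0.002]
ft_force: [-0.1, 1.1, 4.9]
width: 0.273
grip_force: 39.9
```

move_arm(
  motion="0 0 0 0; 0 0 0 0",
)

```text
clock: 9.82
position: [451.8, 295.6, 27.1]
ee_rot: [2.296, 2.144, 0.002]
ft_force: [-1.9, 0.6, 5.9]
width: 0.27
grip_force: 40.1
```

move_arm(
  motion="0 0 8 0; 0 0 25 0; 0 0 50 0; 0 0 80 0; 0 0 95 0",
)

```text
clock: 10.23
position: [451.9, 295.5, 123.9]
ee_rot: [2.296, 2.144, 0.003]
ft_force: [1.2, -0.7, -0.6]
width: 0.274
grip_force: 39.4
```

move_arm(
  motion="2 -15 0 7; 5 -45 0 14; 8 -75 0 21; 11 -105 0 28; 14 -135 0 35",
)

```text
clock: 10.65
position: [464.1, 158.8, 120.9]
ee_rot: [-1.535, -2.74, 0.002]
ft_force: [1.8, 0.2, -1.5]
width: 0.276
grip_force: 39.4
```

move_arm(
  motion="4 -14 0 7; 9 -25 0 14; 13 -30 0 21; 15 -30 0 28; 15 -30 0 35",
)

```text
clock: 11.07
position: [479.9, 129.4, 120.9]
ee_rot: [-0.644, -3.074, 0.001]
ft_force: [0.1, 0.4, -1.9]
width: 0.274
grip_force: 39.5
```

move_arm(
  motion="0 0 0 7; 0 0 -20 14; 0 0 -45 21; 0 0 -65 28; 0 0 -75 30",
)

```text
clock: 11.48
position: [477.1, 129.6, 43.4]
ee_rot: [0.173, -3.131, 0.001]
ft_force: [-1.3, -0.2, -1.1]
width: 0.275
grip_force: 39.5
```

move_arm(
  motion="0 0 -8 0; 0 0 -16 0; 0 0 -22 0; 0 0 -27 0; 0 0 -28 0",
)

```text
clock: 11.9
position: [480.0, 130.1, 17.8]
ee_rot: [0.166, -3.137, 0.0]
ft_force: [0.3, -0.2, -2.4]
width: 0.273
grip_force: 39.5
```

move_arm(
  motion="0 0 -1 0; 0 0 -2 0; 0 0 -3 0; 0 0 -3.5 0; 0 0 -3.5 0",
)

```text
clock: 12.32
position: [480.6, 130.2, 15.1]
ee_rot: [-0.166, 3.136, 0.0]
ft_force: [0.4, -0.2, -2.6]
width: 0.274
grip_force: 39.7
```

move_arm(
  motion="0 0 0 0",
)

```text
clock: 12.4
position: [480.6, 130.2, 15.1]
ee_rot: [-0.166, 3.136, 0.0]
ft_force: [0.7, 0.7, -1.4]
width: 0.274
grip_force: 39.7
```

move_arm(
  motion="0 0 -0.5 0; 0 0 -1 0; 0 0 -1.5 0; 0 0 -1.5 0",
)

```text
clock: 12.73
position: [480.7, 130.2, 15.1]
ee_rot: [-0.167, 3.136, -0.0]
ft_force: [-3.4, 0.3, 12.7]
width: 0.276
grip_force: 41.5
```

move_arm(
  motion="0 0 -0.5 0; 0 0 -0.5 0; 0 0 -0.5 0",
)

```text
clock: 12.98
position: [480.7, 130.2, 15.1]
ee_rot: [-0.167, 3.136, -0.0]
ft_force: [-5.5, -0.8, 16.6]
width: 0.279
grip_force: 42.0
```

move_arm(
  motion="0 0 2 0; 0 0 2 0; 0 0 2 0; 0 0 2 0; 0 0 10 0",
  grip=-1,
)

```text
clock: 13.4
position: [478.6, 129.9, 21.5]
ee_rot: [0.166, -3.134, 0.0]
ft_force: [-0.4, 0.6, 0.2]
width: 0.963
grip_force: 0.0
```

move_arm(
  motion="0 0 20 0; 0 0 50 0; 0 0 75 0; 0 0 75 -7; 0 0 75 -14",
)

```text
clock: 13.82
position: [482.4, 130.5, 100.5]
ee_rot: [0.226, 3.128, 0.002]
ft_force: [-0.2, -0.2, -0.8]
width: 1.003
grip_force: 0.0
```

move_arm(
  motion="0 0 0 -7; 0 0 0 -14; 0 0 0 -21; 0 0 0 -28; 0 0 0 -35",
)

```text
clock: 14.23
position: [480.2, 130.2, 98.1]
ee_rot: [-1.158, -2.92, 0.0]
ft_force: [0.1, -0.1, 0.4]
width: 1.0
grip_force: 0.0
```

move_arm(
  motion="0 0 0 -7; 0 0 0 -14; 0 0 0 -21; 0 0 0 -28; 0 0 0 -35",
)

```text
clock: 14.65
position: [480.2, 130.1, 98.1]
ee_rot: [-1.983, -2.437, 0.0]
ft_force: [0.2, 0.7, 0.1]
width: 1.002
grip_force: 0.0
```

move_arm(
  motion="0 0 0 -6; 0 0 0 -6; 0 0 0 -6",
)

```text
clock: 14.9
position: [480.2, 130.2, 98.0]
ee_rot: [-2.097, -2.339, -0.0]
ft_force: [0.3, -0.6, -0.1]
width: 1.005
grip_force: 0.0
```

```bash
python3 - <<'E'
from h import *
b=snapshot("scene")[:,:,::-1]
s=state();print({k:np.round(s[k],3) for k in('position','ee_rot','ft_force','width')})
def z(i,x,y,w,h): return cv2.resize(i[y:y+h,x:x+w],(400,400),interpolation=cv2.INTER_CUBIC)
cv2.imwrite("pics/c4.png",z(b,220,120,110,110))
E
```

```text
{'position': array([480.239, 130.167,  97.984]), 'ee_rot': array([2.098, 2.339, 0.   ]), 'ft_force': array([-0.225,  0.545, -0.684]), 'width': np.float64(0.997)}
```

View pics/c4.png

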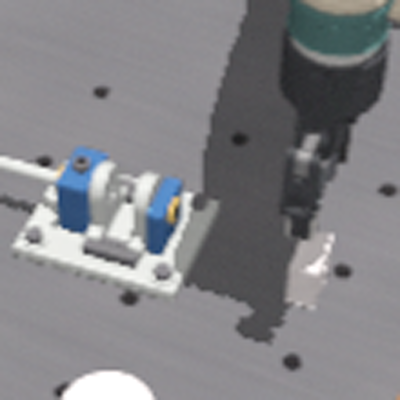

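move_arm(
  motion="0 0 -25 0; 0 0 -45 0; 0 0 -62 0; 0 0 -74 0; 0 0 -81 0",
)

```text
clock: 15.37
position: [478.9, 130.0, 15.2]
ee_rot: [-2.097, -2.337, 0.003]
ft_force: [-0.9, -1.0, -0.6]
width: 0.998
grip_force: 0.0
```

move_arm(
  motion="0 0 0 0; 0 0 0 0; 0 0 0 0; 0 0 0 0; 0 0 0 0",
  grip=1,
  force=40,
)

```text
clock: 15.78
position: [481.6, 130.4, 18.0]
ee_rot: [2.099, 2.335, 0.003]
ft_force: [0.1, -0.3, 1.9]
width: 0.535
grip_force: 41.5
```

move_arm(
  motion="0 0 0 0; 0 0 0 0; 0 0 0 0",
)

```text
clock: 16.03
position: [481.6, 130.3, 17.9]
ee_rot: [2.099, 2.335, 0.003]
ft_force: [0.4, 0.8, 6.1]
width: 0.534
grip_force: 42.0
```

move_arm(
  motion="0 0 10 0; 0 0 35 0; 0 0 70 0; 0 0 98 0; 0 0 108 0",
)

```text
clock: 16.45
position: [482.4, 130.5, 128.9]
ee_rot: [2.098, 2.334, 0.007]
ft_force: [0.7, -0.1, -1.9]
width: 0.53
grip_force: 41.9
```

move_arm(
  motion="2 -20 0 0; 6 -55 0 0; 10 -90 0 0; 14 -125 0 0; 16 -148 0 0",
)

```text
clock: 16.87
position: [495.4, -20.2, 123.9]
ee_rot: [-2.102, -2.334, 0.003]
ft_force: [0.6, 0.2, -2.5]
width: 0.529
grip_force: 41.8
```

move_arm(
  motion="1.4 -12 0 0; 1.9 -16.8 0 0; 1.9 -16.8 0 0; 1.9 -16.8 0 0; 1.9 -16.8 0 0",
)

```text
clock: 17.28
position: [497.5, -33.4, 124.4]
ee_rot: [-2.098, -2.337, 0.0]
ft_force: [-1.2, 0.1, -2.1]
width: 0.528
grip_force: 41.8
```

move_arm(
  motion="0 0 -7 0; 0 0 -14 0; 0 0 -19 0; 0 0 -22 0; 0 0 -22 0",
)

```text
clock: 17.7
position: [497.0, -34.1, 101.5]
ee_rot: [-2.098, -2.335, 0.002]
ft_force: [0.9, 0.7, -2.0]
width: 0.528
grip_force: 41.8
```

```bash
python3 - <<'E'
from h import *
b=snapshot("scene")[:,:,::-1];a=snapshot("top")[:,:,::-1]
s=state();print({k:np.round(s[k],3) for k in('position','ee_rot','ft_force','ft_torque','width')})
def z(i,x,y,w,h): return cv2.resize(i[y:y+h,x:x+w],(480,480),interpolation=cv2.INTER_CUBIC)
cv2.imwrite("pics/c5.png",z(b,220,135,60,60))
E
```

```text
{'position': array([497.899, -34.473, 102.485]), 'ee_rot': array([-2.100e+00, -2.336e+00,  1.000e-03]), 'ft_force': array([ 0.067,  0.178, -2.542]), 'ft_torque': array([ 0.028, -0.009,  0.005]), 'width': np.float64(0.536)}
```

View pics/c5.png

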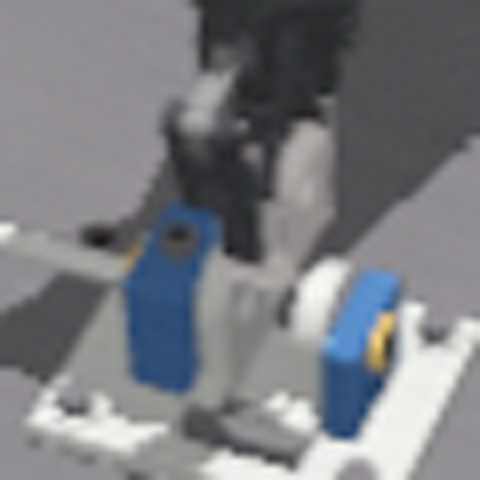

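move_arm(
  motion="0 0 -3 0; 0 0 -6 0; 0 0 -8 0; 0 0 -10 0; 0 0 -10 0",
)

```text
clock: 18.22
position: [497.7, -34.6, 92.3]
ee_rot: [-2.1, -2.335, 0.001]
ft_force: [0.4, -0.3, -2.1]
width: 0.531
grip_force: 41.8
```

move_arm(
  motion="0 0 -1.5 0; 0 0 -3 0; 0 0 -4.5 0; 0 0 -6 0; 0 0 -6 0",
)

```text
clock: 18.63
position: [497.9, -34.6, 86.5]
ee_rot: [-2.1, -2.336, 0.0]
ft_force: [-0.6, 0.2, -1.8]
width: 0.531
grip_force: 41.8
```

move_arm(
  motion="0 0 -2 0; 0 0 -4 0; 0 0 -6 0; 0 0 -8 0; 0 0 -10 0",
)

```text
clock: 19.05
position: [498.1, -34.7, 76.6]
ee_rot: [-2.101, -2.336, 0.0]
ft_force: [0.0, 0.4, -1.5]
width: 0.529
grip_force: 41.8
```

move_arm(
  motion="0 0 -3 0; 0 0 -6 0; 0 0 -9 0; 0 0 -12 0; 0 0 -15 0",
)

```text
clock: 19.47
position: [498.0, -34.6, 61.4]
ee_rot: [-2.1, -2.336, 0.0]
ft_force: [-0.2, 0.5, -1.9]
width: 0.529
grip_force: 41.8
```

move_arm(
  motion="0 0 -3 0; 0 0 -6 0; 0 0 -9 0; 0 0 -12 0; 0 0 -15 0",
)

```text
clock: 19.88
position: [498.2, -34.6, 46.5]
ee_rot: [2.1, 2.336, 0.0]
ft_force: [0.0, 0.4, -2.8]
width: 0.527
grip_force: 41.8
```

move_arm(
  motion="0 0 -3 0; 0 0 -6 0; 0 0 -9 0; 0 0 -11 0; 0 0 -12 0",
)

```text
clock: 20.3
position: [497.9, -34.6, 34.4]
ee_rot: [-2.1, -2.336, 0.0]
ft_force: [0.1, -0.1, -2.4]
width: 0.528
grip_force: 41.8
```

Perfectly free. Settle onto the floor (expected TCP ≈ 32).

move_arm(
  motion="0 0 -1 0; 0 0 -2 0; 0 0 -3 0; 0 0 -3.5 0; 0 0 -3.5 0",
)

```text
clock: 20.72
position: [498.3, -34.7, 31.9]
ee_rot: [2.1, 2.336, 0.0]
ft_force: [-0.9, 0.5, 4.2]
width: 0.532
grip_force: 42.3
```

move_arm(
  motion="0 0 0 0; 0 0 0 0",
)

```text
clock: 20.88
position: [498.3, -34.7, 31.9]
ee_rot: [2.1, 2.336, 0.0]
ft_force: [-2.6, 0.2, 5.9]
width: 0.533
grip_force: 42.5
```

move_arm(
  motion="0 0 0.5 0; 0 0 0.5 0; 0 0 0.5 0; 0 0 0.5 0; 0 0 0.5 0",
  grip=-1,
)

```text
clock: 21.3
position: [498.2, -34.6, 31.7]
ee_rot: [2.101, 2.336, 0.0]
ft_force: [0.2, -0.7, 0.2]
width: 0.996
grip_force: 0.0
```

move_arm(
  motion="0 0 8 0; 0 0 30 0; 0 0 60 0; 0 0 85 0; 0 0 90 0",
)

```text
clock: 21.72
position: [501.6, -35.3, 126.8]
ee_rot: [2.096, 2.331, 0.007]
ft_force: [0.1, -0.3, 0.3]
width: 1.0
grip_force: 0.0
```

move_arm(
  motion="2.5 -25 0 0; 6.3 -60 0 0; 10.6 -100 0 0; 14.3 -135 0 0; 15.5 -146.4 0 0",
)

```text
clock: 22.13
position: [514.7, -185.5, 122.2]
ee_rot: [2.102, 2.33, -0.001]
ft_force: [0.1, -0.3, 0.0]
width: 1.001
grip_force: 0.0
```

move_arm(
  motion="0 0 -15 0; 0 0 -40 0; 0 0 -65 0; 0 0 -85 0; 0 0 -91 0",
)

```text
clock: 22.55
position: [510.5, -179.3, 27.3]
ee_rot: [-2.096, -2.331, 0.003]
ft_force: [-0.9, 0.0, -0.4]
width: 0.995
grip_force: 0.0
```

```bash
python3 - <<'E'
from h import *
b=snapshot("scene")[:,:,::-1]
s=state();print({k:np.round(s[k],3) for k in('position','ee_rot','ft_force','width')})
def z(i,x,y,w,h): return cv2.resize(i[y:y+h,x:x+w],(480,480),interpolation=cv2.INTER_CUBIC)
cv2.imwrite("pics/c6.png",z(b,200,130,80,80))
E
```

```text
{'position': array([ 510.683, -179.327,   27.6  ]), 'ee_rot': array([-2.096, -2.331,  0.003]), 'ft_force': array([-0.409, -0.316, -0.847]), 'width': np.float64(0.999)}
```

View pics/c6.png

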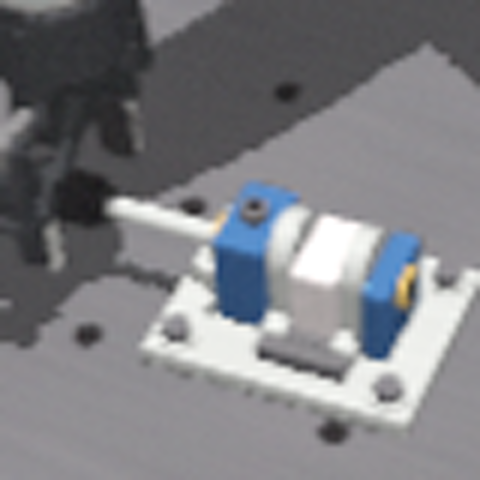

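move_arm(
  motion="0 0 0 0; 0 0 0 0; 0 0 0 0; 0 0 0 0; 0 0 0 0",
  grip=1,
  force=60,
)

```text
clock: 23.02
position: [513.6, -181.6, 32.1]
ee_rot: [2.1, 2.335, -0.002]
ft_force: [-3.6, -0.8, 19.3]
width: 0.309
grip_force: 60.4
```

move_arm(
  motion="-0.3 3 0 0; -0.6 6 0 0; -1 9 0 0; -1.3 12 0 0; -1.6 15 0 0",
)

```text
clock: 23.43
position: [512.3, -168.2, 32.4]
ee_rot: [2.1, 2.332, -0.005]
ft_force: [-3.6, -2.8, 5.9]
width: 0.307
grip_force: 59.6
```

move_arm(
  motion="-0.3 3 0 0; -0.6 6 0 0; -0.9 8 0 0; -1.1 10 0 0; -1.3 12 0 0",
)

```text
clock: 23.85
position: [510.9, -155.8, 32.4]
ee_rot: [2.099, 2.333, -0.005]
ft_force: [-3.6, -3.6, 6.3]
width: 0.304
grip_force: 59.6
```

move_arm(
  motion="-0.2 2 0 0; -0.4 4 0 0; -0.6 6 0 0; -0.9 8 0 0; -1.1 10 0 0",
)

```text
clock: 24.27
position: [509.9, -145.8, 32.4]
ee_rot: [2.099, 2.333, -0.005]
ft_force: [-3.3, -3.1, 5.8]
width: 0.31
grip_force: 59.6
```

move_arm(
  motion="-0.2 2 0 0; -0.4 4 0 0; -0.6 6 0 0; -0.9 8 0 0; -1.1 10 0 0",
)

```text
clock: 24.68
position: [508.8, -135.8, 32.4]
ee_rot: [2.099, 2.333, -0.005]
ft_force: [-2.8, -3.9, 5.9]
width: 0.306
grip_force: 59.6
```

move_arm(
  motion="-0.2 2 0 0; -0.4 4 0 0; -0.6 6 0 0; -0.9 8 0 0; -1.1 10 0 0",
)

```text
clock: 25.1
position: [507.7, -125.8, 32.4]
ee_rot: [2.099, 2.333, -0.005]
ft_force: [-2.7, -3.8, 5.9]
width: 0.31
grip_force: 59.7
```

move_arm(
  motion="-0.2 1.5 0 0; -0.3 3 0 0; -0.5 4.5 0 0; -0.6 6 0 0; -0.8 7 0 0",
)

```text
clock: 25.52
position: [507.3, -122.1, 32.5]
ee_rot: [2.098, 2.328, -0.014]
ft_force: [-4.0, -9.5, 3.8]
width: 0.307
grip_force: 59.5
```

move_arm(
  motion="-0.1 1 0 0; -0.2 2 0 0; -0.3 3 0 0; -0.3 3 0 0; -0.3 3 0 0",
)

```text
clock: 25.93
position: [506.8, -118.0, 32.4]
ee_rot: [2.098, 2.329, -0.011]
ft_force: [-3.1, -9.2, 3.7]
width: 0.308
grip_force: 59.4
```

move_arm(
  motion="-0.1 1 0 0; -0.1 1 0 0; -0.1 1 0 0",
)

```text
clock: 26.18
position: [506.9, -118.0, 32.5]
ee_rot: [2.098, 2.328, -0.013]
ft_force: [-2.5, -11.4, 3.0]
width: 0.307
grip_force: 59.3
```

move_arm(
  motion="0 -1.5 0 0; 0 -1.5 0 0; 0 -1.5 0 0; 0 -1.5 0 0; 0 -1.5 10 0",
  grip=-1,
)

```text
clock: 26.6
position: [504.4, -113.6, 39.4]
ee_rot: [-2.097, -2.334, 0.002]
ft_force: [-0.7, 0.2, -0.1]
width: 0.988
grip_force: 0.0
```

move_arm(
  motion="0 0 20 0; 0 0 50 0; 0 -30 80 0; 0 -60 100 0; 0 -60 100 0",
)

```text
clock: 27.02
position: [511.1, -180.1, 147.4]
ee_rot: [2.095, 2.323, 0.003]
ft_force: [1.2, -0.8, 0.4]
width: 0.998
grip_force: 0.0
```

```bash
python3 - <<'E'
from h import *
b=snapshot("scene")[:,:,::-1]
s=state();print({k:np.round(s[k],3) for k in('position','ft_force','width')})
def z(i,x,y,w,h): return cv2.resize(i[y:y+h,x:x+w],(480,480),interpolation=cv2.INTER_CUBIC)
cv2.imwrite("pics/c7.png",z(b,200,130,80,80))
E
```

```text
{'position': array([ 509.344, -177.563,  144.939]), 'ft_force': array([-0.019, -1.078,  0.061]), 'width': np.float64(1.004)}
```

View pics/c7.png

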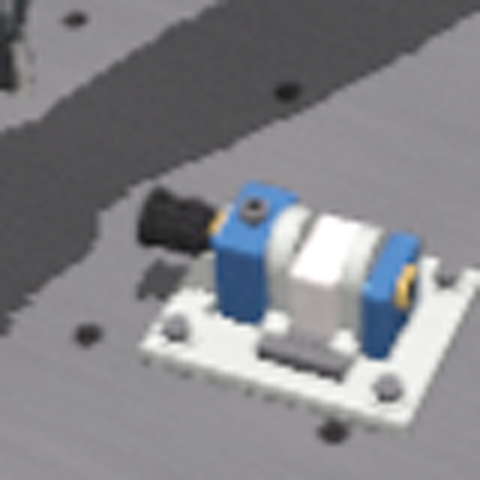

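move_arm(
  motion="0 0 0 0; 0 0 0 0; 0 0 0 0; 0 0 0 0; 0 0 0 0",
)

```text
clock: 27.48
position: [505.5, -173.5, 139.8]
ee_rot: [-2.098, -2.336, 0.001]
ft_force: [0.0, -0.9, -0.5]
width: 1.001
grip_force: 0.0
```

```bash
python3 -c "
from plant import *
print(hand_in())"
```

```text
the job is handed in; nothing more can be done
None
```

The jig is loaded and handed in at about 27.5 s: the 24 mm spacer was lowered to the jig floor between the lugs with no sign of contact on the way down, and the plunger was pushed home (full 64 mm travel, about 11 N at the stop); `hand_in` gave no verdict.

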